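# Pin the roller press and hold its guard open

### The arm

A 6-joint arm with a two-finger parallel gripper is mounted at the origin on the work surface. World frame = base frame: x ahead of the robot, y to its left, z up, the work surface at z = 0. Lengths are in m, angles in rad, forces in N, time in s.
With the tool pointing down it reaches from about 0.225 to 0.875 m from the base axis. Payload 3.4 kg.
Tool frame: the origin (TCP) lies between the finger pads; the fingertips stand 17 mm ahead of it and the grasp point (between the pads) lies 2 mm behind it (r.tip_extent is the distance from the TCP to the fingertips, in m); z points along the fingers, y is the direction in which the jaws open and shut (so a half turn about z gives the same grasp; the last joint's range is limited). The gripper opens to 85 mm and grips with 20 to 120 N. Pads are 22 mm wide; open, the fingers measure 114 mm over their backs; the gripper's body (76 mm by 85 mm) begins 54 mm behind the grasp point. The pads swing forward as they close: fully open they stand 13 mm farther back than shut.
Start: joints at [-1.44, 0.276, 1.505, -0, 1.361, -0.121], TCP at [0.143, -0.557, 0.248] pointing down, gripper open.
Joint ranges: [-2.89, 2.89], [-0.75, 2.08], [0.22, 2.7], [-1.18, 4.32], [0.11, 2.71], [-2.7, 2.7]. Speed limits (rad/s): [2.57, 2.57, 3.14, 3.14, 3.14, 3.14].

### API

Orientations are given as a 3x3 rotation matrix whose columns are the frame's x, y, z axes.
In Python, from plant import r gives the robot as it stands.
- The arm moves only by the shell command python3 -m crank 'ROWS' [OPENING]. ROWS is JSON, a list of rows, each a list of 2 entries, a list of its own where there are three numbers: the shift along the tool's x, y, z in mm, then the turn about the tool's z in degrees. A call has 1 to 20 rows; each row is the pose to reach, as a shift and turn from the pose commanded when the call began, along the tool's axes at that moment; what a row does not reach only later rows make up. A row lasts 1/8 s, in which the tool goes at most 62.5 mm and 10.7 degrees, less where a joint would pass 70% of its speed; a pose out of reach is approached as far as the arm can. A call with a gripper value outside its range is refused whole. OPENING is the finger opening in mm, from 0 to 85.4, set as the call begins (- or left out, the last holds). The fingers move at their own pace and stop on an object; the grip force is fixed at half the most. Time passes only in rows, so rows that repeat a pose let the fingers close. It gives the time, the measured TCP pose, the force and the opening at its end, in the units of the state.
- r.read_state(): the state, without advancing time (a new reading comes with each control period).
- r.get_image(name): name is "scene" or "top"; returns (picture, depth): 400x640x3 uint8, red, green, blue; 400x640 float32, m along the optical axis (not along the pixel's ray), 0 where there is no reading.
- r.get_calibration(name): a dict with "fx", "fy", "cx", "cy" (pixels), "eye" and "orientation" of the camera in the world. Camera axes: x right, y down, z forward; pixel columns grow to the right and rows downward; lengths in m; the calibration is good to about 2 mm. A picture is of the moment at which its call begins. get_calibration takes no time and is no camera call.
- r.hand_in(): hands the job in, once; it reports no verdict.
The state is a dict: "t": time; "joints": joint angles; "qvel": joint speeds; "effort": joint torques, N m; "tool_pos": TCP position; "eef_rot": TCP orientation; "ft_force": force on the tool from outside, world axes, zero at the start; "wrist_torque": the same for the moment, N m; "gripper_width": finger opening in m.
Only numpy, scipy, OpenCV 4.12 (cv2) and the standard library are available. Lean on these libraries where they do the work, as an engineer would, in place of code of your own. Each camera call takes 0.05 s, during which the arm holds its last target.

### The job

The roller press needs its rollers inspected: first make it safe by taking the lock pin (the one with the wide flat collar and straight round grip, not the ball-headed one) out of the wooden holder, sliding it fully home into the sleeve at the side of the press and letting go of it. Only then lift the sprung guard with the gripper and hold it open at 60 degrees from its closed position (within 5 degrees); the guard falls shut when let go, so finish while still holding it there, motionless. Leave the ball-headed pin, the thread cone and the screwdriver where they are.

Things in the scene. Friction and masses are not known exactly. Their poses are not given: they have to be found in the camera images.
- lock_pin: Lock pin, loose, steel, about 0.2 kg, upright in either hole of the holder. From the foot up: round shank 16 mm thick, 60 mm long, tapered foot; flat collar 32 mm across, 5 mm thick; straight round grip 22 mm thick, 42 mm tall (z = 65 to 107 mm). Origin at the centre of the foot, z towards the grip. In holder and sleeve alike the collar's underside (z = 60 mm) comes to rest on the rim.
- ball_pin: A bystander: steel pin with the same 16 mm by 60 mm shank, but a small 24 mm collar and a 26 mm ball for a head (90 mm tall in all), standing in the other hole of the holder. Origin at the shank's foot, z up.
- holder: Fixed wooden block 50 x 124 x 68 mm (x, y, z), origin at the centre of its underside, with two upright 19 mm holes 68 mm apart along its y axis (at y = -34 and +34 mm).
- sleeve_mouth (a point): Centre of the mouth of the upright sleeve for the lock pin: 18 mm hole, 70 mm deep, 2 mm chamfer, in a dark 50 mm square boss at the left of the fixed press; mouth 125 mm above the table. z up; x, y are the press's own axes (-x its front, where the handle is). The shut handle is at x = -105, y = -140 mm from here; a motor housing up to 163 mm high stands from y = -270 to -420 mm.
- guard (a joint): Opening angle of the guard, rad: 0 = shut (level), grows as the front edge rises; 60 degrees = 1.047; stop at 1.75. Grey sheet guard, 150 mm from hinge to front edge, 200 mm wide, 5 mm thick, about 0.45 kg, hinged along its far edge. Weight and a closing spring pull it shut from every angle; about 2.5 to 4 N up at the handle raises it.
- guard_handle (a point): Middle of the guard's handle (moves with it): round steel bar 12 mm thick, 100 mm long along the guard's y axis, on 8 mm stems at its ends, 39 mm clear ahead of the guard's edge. 195 mm from the hinge line and 4 mm above it when shut (131 mm above the table, nothing under it). The bar can turn between the fingers as the guard swings. Axes: y along the hinge, -x from hinge to handle.
- guard_hinge (a point): Middle of the guard's fixed hinge line, 127 mm above the table; the hinge runs along this point's y axis, and the shut guard reaches from it towards -x. z up.
- cone: A bystander: blue thread cone, 68 mm diameter at the foot, 122 mm tall, standing on the table. Origin at the centre of its underside.
- screwdriver: A bystander: screwdriver with a black handle, 190 mm long, lying on the table along its own x axis.
Things that resemble listed ones, but are neither listed nor needed, are in the scene too. What is shaped like the lock_pin but black or green is not meant.

How it is judged:
By the outcome, as a careful person would: the job done as asked, in the order asked, and still so for the second after the job is handed in, while the arm keeps its last pose, push and grip.
It also fails if it takes over 54 s, if anything falls off the work surface, if the arm or the gripper's body presses on something with over 40 N, if the wrist force passes 120 N, or if a joint passes its speed limit or range.

## Working session

There is one attempt and no reset: what is moved stays moved. The work goes in short steps, Python scripts to look and compute and a shell command to move; the robot and the scene stay as the last step left them, time stands still between calls to the robot, and variables do not carry over. Pictures are saved under pics/ and viewed, and the job is handed in when it is done.

```bash
ls; mkdir -p pics; python3 - <<'E'
from plant import r
import cv2,numpy as np
for n in("scene","top"):
    p,d=r.get_image(n); cv2.imwrite(f"pics/{n}0.png",p[:,:,::-1]); np.savez(f"pics/{n}0.npz",p=p,d=d)
    c=r.get_calibration(n); print(n,c)
s=r.read_state(); print(s)
E
```

```text
pics
scene {'fx': 371.4659426668091, 'fy': 371.4659426668091, 'cx': 318.65987260768077, 'cy': 202.32254441441745, 'eye': array([1.13160643, 0.08560435, 0.64117803]), 'orientation': array([[-0.12228799,  0.65012443, -0.74992258],
       [ 0.99244121,  0.0879407 , -0.08559716],
       [ 0.01029992, -0.75472158, -0.65596437]])}
top {'fx': 418.5178077564675, 'fy': 418.5178077564675, 'cx': 319.34947850066476, 'cy': 202.69088490078985, 'eye': array([ 0.39670192, -0.00302934,  1.24193951]), 'orientation': array([[ 0.02330675, -0.99574968,  0.08910313],
       [-0.99962423, -0.0219252 ,  0.01645266],
       [-0.01442913, -0.0894531 , -0.99588651]])}
{'t': 0.1, 'joints': array([-1.44001464e+00,  2.76496881e-01,  1.50601196e+00,  1.96700038e-05,
        1.36069797e+00, -1.20980331e-01]), 'qvel': array([-1.02947261e-03, -7.09271968e-04, -4.32870902e-03,  3.73972163e-05,
       -9.01512570e-04,  4.59403846e-05]), 'effort': array([ 8.55507133e-04, -4.17699552e+01, -2.46403939e+01, -2.24517312e-04,
        5.80238469e-03,  1.04669756e-06]), 'tool_pos': array([ 0.14319219, -0.55642306,  0.24754392]), 'eef_rot': array([[ 9.68476035e-01,  2.49106669e-01, -1.91426739e-04],
       [ 2.49106651e-01, -9.68474732e-01,  1.60287380e-03],
       [ 2.13894594e-04, -1.60003054e-03, -9.99998697e-01]]), 'ft_force': array([-0.66409507, -0.08332984, -0.75442148]), 'wrist_torque': array([ 0.00226013, -0.0181552 ,  0.00289822]), 'gripper_width': 0.08564086870999164}
```

View pics/scene0.png

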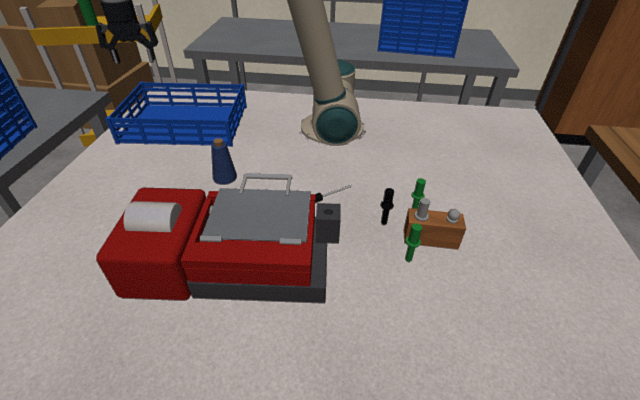

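View pics/top0.png

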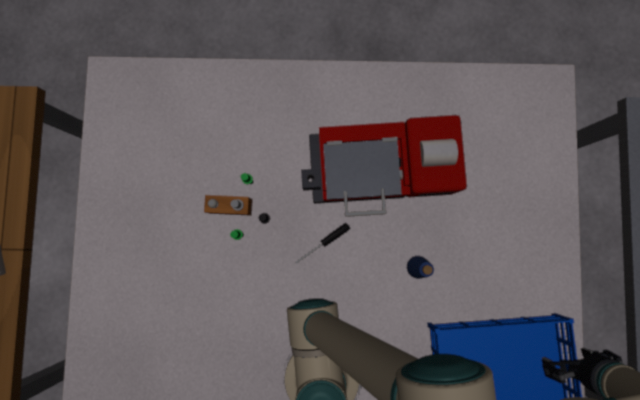

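```bash
python3 - <<'E'
import cv2
a=cv2.imread("pics/top0.png");b=cv2.imread("pics/scene0.png")
cv2.imwrite("pics/topz.png",cv2.resize(a[110:290,190:390],None,fx=4,fy=4,interpolation=cv2.INTER_CUBIC)[:600])
A=cv2.resize(b[160:310,300:490],None,fx=4,fy=4,interpolation=cv2.INTER_CUBIC)
cv2.imwrite("pics/scz.png",A)
E
```

```text
(no output)
```

View pics/topz.png

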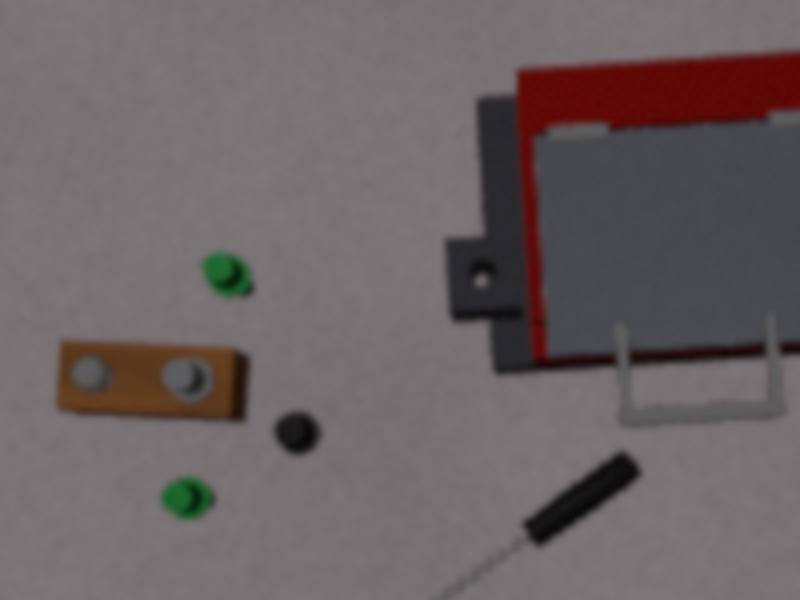

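View pics/scz.png

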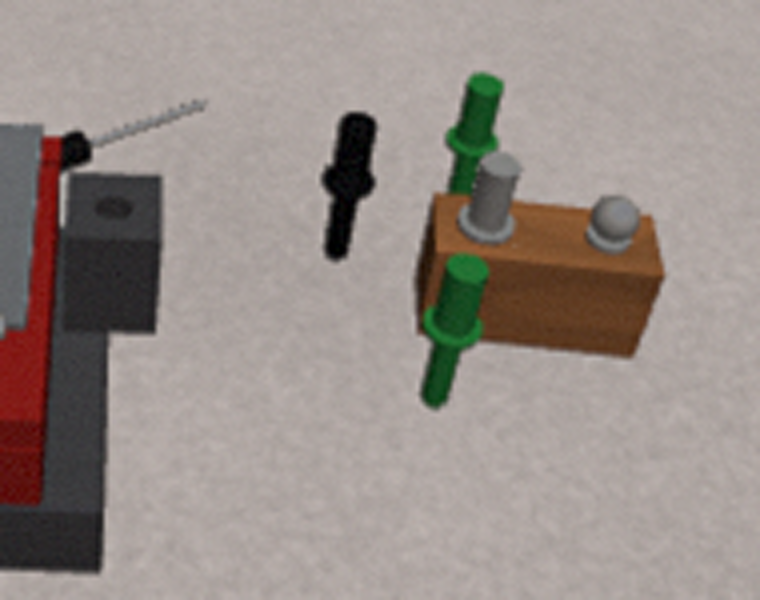

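```bash
cat > h.py <<'E'
import numpy as np
from plant import r
C={n:r.get_calibration(n) for n in("scene","top")}
def ray(n,u,v):
    c=C[n];d=c["orientation"]@np.array([(u-c["cx"])/c["fx"],(v-c["cy"])/c["fy"],1.]);return c["eye"],d
def plane(n,u,v,z):
    e,d=ray(n,u,v);return e+d*(z-e[2])/d[2]
def tri(a,b):
    (e1,d1),(e2,d2)=ray("top",*a),ray("scene",*b)
    A=np.stack([d1,-d2],1);t=np.linalg.lstsq(A,e2-e1,rcond=None)[0]
    p,q=e1+t[0]*d1,e2+t[1]*d2;return (p+q)/2,np.linalg.norm(p-q)
def proj(n,P):
    c=C[n];q=c["orientation"].T@(np.array(P)-c["eye"]);return q[0]/q[2]*c["fx"]+c["cx"],q[1]/q[2]*c["fy"]+c["cy"]
E
python3 - <<'E'
from h import *
np.set_printoptions(precision=4,suppress=True)
T=lambda x,y:(190+(x+.5)/4-.5,110+(y+.5)/4-.5)
S=lambda x,y:(300+(x+.5)/4-.5,160+(y+.5)/4-.5)
def both(nm,t,s,z):
    print(nm,plane("top",*T(*t),z),plane("scene",*S(*s),z),tri(T(*t),S(*s)))
both("griptop",(183,374),(502,163),.115)
both("collar",(188,381),(487,226),.0715)
both("hole",(482,273),(114,207),.125)
both("ball",(90,374),(615,218),.090+.008-.013)
for nm,q in dict(bossTL=(446,239),bossBL=(453,318),hL=(628,412),hR=(778,407),boss2=(521,313)).items():
    print(nm,plane("top",*T(*q),.131 if nm[0]=='h' else .125))
for q in((62,342),(238,350),(236,418),(58,409)):print("hold",plane("top",*T(*q),.068))
# handle in scene full px
for q in((247,176),(290,177),(243,192),(288,193)):print("hs",plane("scene",*q,.131))
for q in((547,130),(606,130)):print("hingetop",plane("top",*T(*q),.13))
E
```

```text
griptop [0.4913 0.2432 0.115 ] [0.4925 0.2464 0.115 ] (array([0.4916, 0.2451, 0.114 ]), np.float64(0.0031991008478008875))
collar [0.4901 0.249  0.0715] [0.4963 0.2463 0.0715] (array([0.4904, 0.2489, 0.0664]), np.float64(0.0023292997537673185))
hole [0.5632 0.0418 0.125 ] [0.5671 0.0411 0.125 ] (array([0.5637, 0.0414, 0.122 ]), np.float64(0.001170358456067799))
ball [0.4924 0.3147 0.085 ] [0.4953 0.3135 0.085 ] (array([0.4926, 0.3149, 0.0827]), np.float64(0.0008431386401003546))
bossTL [0.5859 0.0667 0.125 ]
bossBL [0.5323 0.0606 0.125 ]
hL [ 0.4712 -0.0578  0.131 ]
hR [ 0.4767 -0.1571  0.131 ]
boss2 [0.5366 0.0149 0.125 ]
hold [0.5161 0.3403 0.068 ]
hold [0.5132 0.2152 0.068 ]
hold [0.465  0.2148 0.068 ]
hold [0.4686 0.3409 0.068 ]
hs [ 0.4797 -0.1535  0.131 ]
hs [ 0.4701 -0.0561  0.131 ]
hs [ 0.5366 -0.1468  0.131 ]
hs [ 0.5268 -0.0501  0.131 ]
hingetop [0.6609 0.0002 0.13  ]
hingetop [ 0.6617 -0.0396  0.13  ]
```

```bash
python3 - <<'E'
from h import *
import cv2
np.set_printoptions(precision=4,suppress=True)
cl={}
for n in("top","scene"):
    f=np.load(f"pics/{n}0.npz");d=f["d"];c=C[n]
    v,u=np.mgrid[:400,:640];P=np.stack([(u-c["cx"])/c["fx"]*d,(v-c["cy"])/c["fy"]*d,d],-1)@c["orientation"].T+c["eye"]
    P[d==0]=np.nan; cl[n]=P
    p=f["p"].astype(int)
    def sel(x0,x1,y0,y1,z0,z1,ex=True):
        m=(P[...,0]>x0)&(P[...,0]<x1)&(P[...,1]>y0)&(P[...,1]<y1)&(P[...,2]>z0)&(P[...,2]<z1)&ex;return P[m]
    for nm,b in dict(griptop=(.46,.52,.225,.265,.105,.125),grip=(.46,.52,.225,.265,.08,.125),boss=(.52,.61,.017,.08,.115,.135),guard=(.50,.68,-.25,.03,.122,.14),handle=(.45,.488,-.2,0,.12,.14),ball=(.46,.52,.28,.34,.08,.12),holder=(.45,.54,.2,.36,.058,.07)).items():
        q=sel(*b)
        if len(q)<5: print(n,nm,len(q));continue
        R=cv2.minAreaRect((q[:,:2]*1000).astype(np.float32))
        print(n,nm,len(q),q.mean(0),np.nanmax(q,0),R)
E
```

```text
top griptop 53 [0.491  0.2464 0.1123] [0.5004 0.2553 0.1163] ((490.7242431640625, 245.9591827392578), (19.3441162109375, 18.541751861572266), 0.8427271246910095)
top grip 69 [0.4909 0.2446 0.1077] [0.5009 0.2553 0.1163] ((490.9351501464844, 245.7130126953125), (19.758705139160156, 19.040245056152344), 0.84272700548172)
top boss 312 [0.5648 0.0415 0.1227] [0.5914 0.0672 0.1291] ((564.9390869140625, 40.955604553222656), (50.570594787597656, 50.22843933105469), 6.3832855224609375)
top guard 4695 [ 0.5934 -0.109   0.1271] [0.6797 0.0294 0.1378] ((590.3455200195312, -110.35881042480469), (178.23570251464844, 279.4720153808594), 0.08808601647615433)
top handle 204 [ 0.473  -0.1049  0.1324] [ 0.4864 -0.0532  0.1384] ((474.0343933105469, -107.70367431640625), (109.00931549072266, 24.19219398498535), 89.69364929199219)
top ball 68 [0.4927 0.3133 0.0902] [0.5037 0.3273 0.0971] ((492.6568908691406, 314.3981018066406), (23.05546760559082, 22.247867584228516), 14.158897399902344)
top holder 601 [0.4918 0.2799 0.0658] [0.5177 0.3433 0.07  ] ((492.4278259277344, 280.6958923339844), (124.66709899902
[... 509 characters left out ...]
240234), 5.086764335632324)
scene guard 5941 [ 0.6017 -0.1086  0.1283] [0.6799 0.0298 0.1351] ((590.413818359375, -110.15278625488281), (178.32679748535156, 280.27191162109375), 0.28377658128738403)
scene handle 257 [ 0.4764 -0.1056  0.1323] [ 0.488  -0.053   0.1373] ((476.9443054199219, -107.85284423828125), (109.87339782714844, 21.382253646850586), 89.64561462402344)
scene ball 103 [0.4985 0.3121 0.0889] [0.5071 0.3257 0.0957] ((497.7912902832031, 312.7598876953125), (25.277576446533203, 19.521913528442383), 78.12378692626953)
scene holder 751 [0.4996 0.2807 0.0657] [0.52   0.3428 0.0699] ((492.23724365234375, 280.0531921386719), (124.96393585205078, 54.850502014160156), 88.96646881103516)
```

```bash
python3 -m crank '[[[60,-77,0],-10],[[119,-153,0],-20],[[179,-230,0],-30],[[239,-307,0],-40],[[298,-383,0],-50],[[358,-460,0],-60],[[418,-537,0],-70],[[477,-613,0],-80],[[537,-690,0],-81.3],[[537,-690,0],-81.3],[[537,-690,0],-81.3],[[537,-690,0],-81.3],[[537,-690,0],-81.3],[[537,-690,0],-81.3],[[537,-690,0],-81.3],[[537,-690,0],-81.3],[[537,-690,0],-81.3]]' 45
```

```text
t: 2.22
tool_pos: [0.4908, 0.2439, 0.2482]
eef_rot: [[-0.099, 0.995, -0.001], [0.995, 0.099, -0.001], [-0.001, -0.001, -1.0]]
ft_force: [0.1, 0.4, 0.6]
gripper_width: 0.0452
```

```bash
python3 -m crank '[[[2,1,50],0],[[2,1,105],0],[[2,1,115],0],[[2,1,115],0]]' 45; python3 - <<'E'
from h import *
import cv2
p,d=r.get_image("scene");cv2.imwrite("pics/s1.png",cv2.resize(p[100:260,330:530,::-1],None,fx=3.7,fy=3.7,interpolation=cv2.INTER_CUBIC))
s=r.read_state();print(s["tool_pos"],s["joints"],r.tip_extent)
E
```

```text
t: 2.72
tool_pos: [0.4926, 0.2466, 0.134]
eef_rot: [[-0.099, 0.995, 0.0], [0.995, 0.099, 0.0], [-0.0, 0.0, -1.0]]
ft_force: [-0.2, 0.3, 0.1]
gripper_width: 0.0452
[0.4935244  0.24710003 0.13508184] [ 3.38194026e-01  3.27549785e-01  1.73024054e+00 -1.31551995e-04
  1.08068246e+00  2.39180760e-01] 0.017
```

View pics/s1.png

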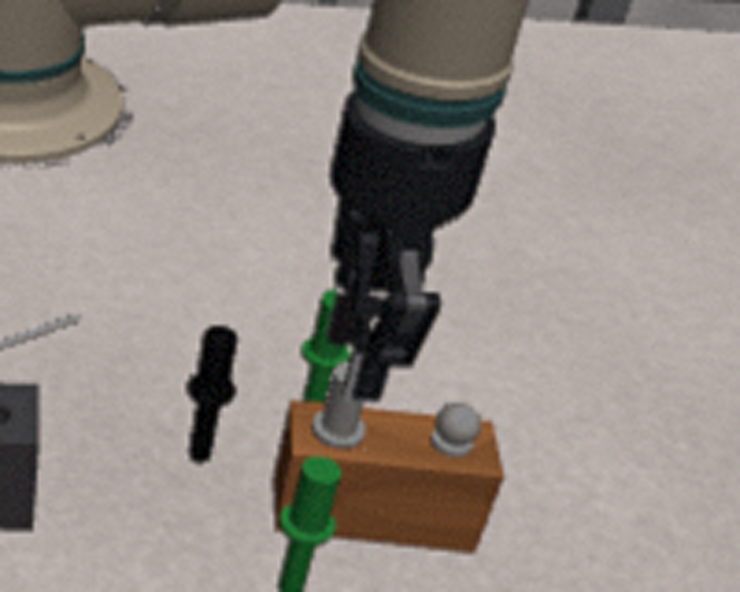

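```bash
python3 -m crank '[[[-1,-1,15],0],[[-1,-1,30],0],[[-1,-1,37],0],[[-1,-1,37],0],[[-1,-1,37],0]]' 45;  python3 -m crank '[[[0,0,0],0],[[0,0,0],0],[[0,0,0],0],[[0,0,0],0],[[0,0,0],0],[[0,0,0],0],[[0,0,0],0]]' 0
```

```text
t: 3.4
tool_pos: [0.4916, 0.2463, 0.0964]
eef_rot: [[-0.1, 0.995, 0.0], [0.995, 0.1, 0.0], [-0.0, 0.0, -1.0]]
ft_force: [0.0, -0.2, -0.1]
gripper_width: 0.045
t: 4.28
tool_pos: [0.4916, 0.2463, 0.0968]
eef_rot: [[-0.1, 0.995, 0.001], [0.995, 0.1, 0.0], [0.0, 0.001, -1.0]]
ft_force: [-0.6, -0.3, 5.8]
gripper_width: 0.0208
```

```bash
python3 -m crank '[[[0,0,-10],0],[[0,0,-30],0],[[0,0,-70],0],[[0,0,-120],0],[[0,0,-150],0],[[0,0,-150],0],[[0,0,-150],0]]'; python3 - <<'E'
from h import *
import cv2
p,d=r.get_image("scene");cv2.imwrite("pics/s2.png",cv2.resize(p[60:240,330:530,::-1],None,fx=3.3,fy=3.3,interpolation=cv2.INTER_CUBIC))
s=r.read_state();print(s["tool_pos"],s["ft_force"],s["wrist_torque"])
E
```

```text
t: 5.15
tool_pos: [0.4902, 0.2457, 0.2447]
eef_rot: [[-0.1, 0.995, -0.003], [0.995, 0.1, -0.001], [-0.001, -0.003, -1.0]]
ft_force: [-0.1, -0.1, -2.9]
gripper_width: 0.0207
[0.49011054 0.24568295 0.24426197] [ 0.66385644 -0.59489888 -0.99960063] [ 0.04939116 -0.0478387   0.01710672]
```

View pics/s2.png

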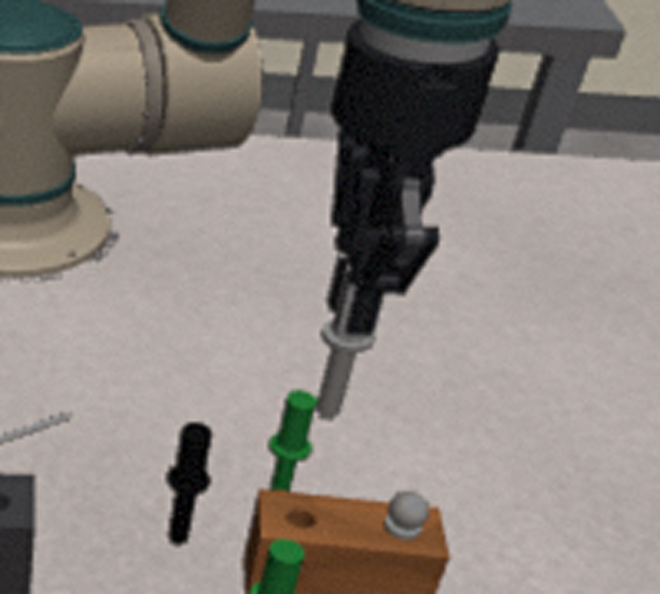

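```bash
python3 -m crank '[[[-40,10,0],0],[[-90,23,0],0],[[-140,36,0],0],[[-190,48,0],0],[[-211,54,0],0],[[-211,54,0],0],[[-211,54,0],0],[[-211,54,0],0]]'; python3 - <<'E'
from h import *
import cv2
p,d=r.get_image("scene");cv2.imwrite("pics/s3.png",cv2.resize(p[80:260,240:420,::-1],None,fx=3.3,fy=3.3,interpolation=cv2.INTER_CUBIC))
p2,d2=r.get_image("top");cv2.imwrite("pics/t3.png",cv2.resize(p2[110:260,230:420,::-1],None,fx=3.3,fy=3.3,interpolation=cv2.INTER_CUBIC))
np.savez("pics/3.npz",p=p,d=d)
s=r.read_state();print(s["tool_pos"],s["ft_force"],s["wrist_torque"],s["gripper_width"])
E
```

```text
t: 6.2
tool_pos: [0.5655, 0.0431, 0.2461]
eef_rot: [[-0.102, 0.995, -0.001], [0.995, 0.102, 0.001], [0.001, -0.001, -1.0]]
ft_force: [-0.5, -0.2, -1.1]
gripper_width: 0.0207
[0.56569866 0.04277386 0.24635862] [-0.47950675  0.68652524 -2.09344326] [ 0.01851949 -0.0327582  -0.01246894] 0.020600196730556245
```

View pics/s3.png

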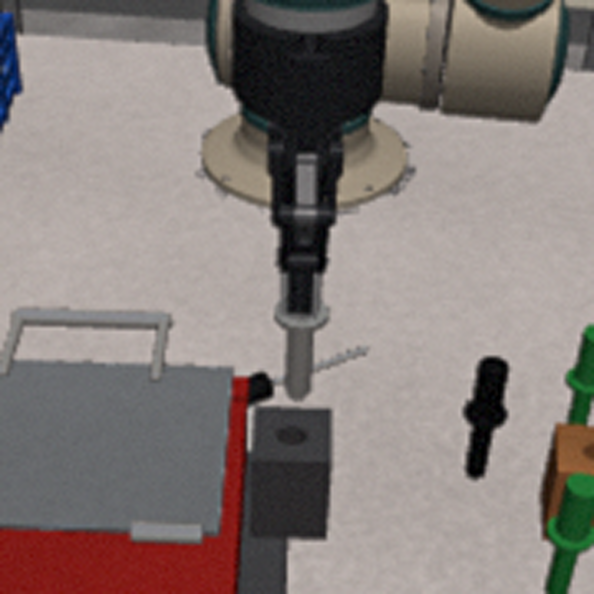

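View pics/t3.png

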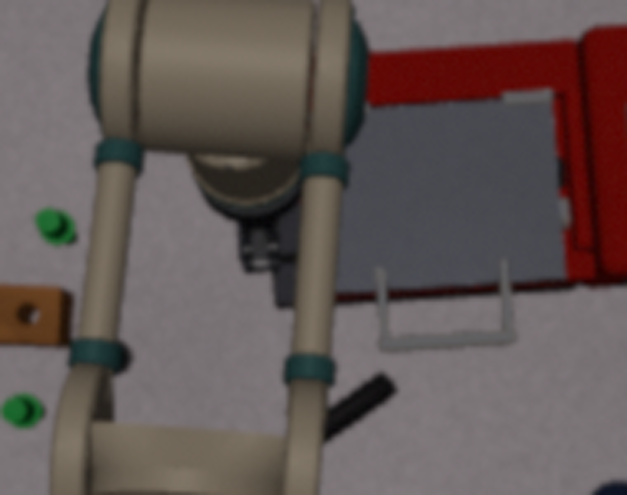

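```bash
python3 - <<'E'
from h import *
S=lambda x,y:(240+(x+.5)/3.3-.5,80+(y+.5)/3.3-.5)
print(plane("scene",*S(297,394),.1575),plane("scene",*S(301,316),.2205),plane("scene",*S(292,436),.125))
f=np.load("pics/3.npz");p=f["p"][170:215,305:350].astype(int)
b=p.sum(2)
print("pin centroid rows")
for v in range(178,200,3):
    row=b[v-170];print(v,list(row[14:38]))
E
```

```text
[0.56574423 0.04311923 0.1575    ] [0.57085424 0.04404792 0.2205    ] [0.56831472 0.04121294 0.125     ]
pin centroid rows
178 [np.int64(513), np.int64(508), np.int64(512), np.int64(528), np.int64(517), np.int64(391), np.int64(261), np.int64(248), np.int64(336), np.int64(382), np.int64(382), np.int64(384), np.int64(386), np.int64(383), np.int64(386), np.int64(392), np.int64(362), np.int64(273), np.int64(256), np.int64(365), np.int64(497), np.int64(525), np.int64(512), np.int64(510)]
181 [np.int64(528), np.int64(520), np.int64(513), np.int64(517), np.int64(521), np.int64(521), np.int64(534), np.int64(444), np.int64(261), np.int64(222), np.int64(247), np.int64(262), np.int64(268), np.int64(275), np.int64(235), np.int64(248), np.int64(488), np.int64(531), np.int64(516), np.int64(519), np.int64(509), np.int64(518), np.int64(511), np.int64(509)]
184 [np.int64(504), np.int64(504), np.int64(522), np.int64(519), np.int64(508), np.int64(504), np.int64(518), np.int64(440), np.int64(256), np.int64(233), np.int64(249), np.int64(272), np.int64(275), np.int64(264), np.int64(232), np.int64(248), np
[... 1235 characters left out ...]
nt64(46), np.int64(42), np.int64(191), np.int64(353), np.int64(396), np.int64(384), np.int64(273), np.int64(223), np.int64(243), np.int64(272), np.int64(269), np.int64(269), np.int64(241), np.int64(224), np.int64(399), np.int64(505), np.int64(517), np.int64(504), np.int64(509), np.int64(509), np.int64(501), np.int64(500), np.int64(501)]
199 [np.int64(27), np.int64(20), np.int64(20), np.int64(170), np.int64(488), np.int64(522), np.int64(520), np.int64(459), np.int64(307), np.int64(245), np.int64(254), np.int64(256), np.int64(245), np.int64(276), np.int64(391), np.int64(509), np.int64(526), np.int64(515), np.int64(507), np.int64(509), np.int64(516), np.int64(498), np.int64(498), np.int64(509)]
```

```bash
python3 -m crank '[[[-2,-0.5,10],0],[[-2,-0.5,22],0],[[-2,-0.5,28],0],[[-2,-0.5,28],0],[[-2,-0.5,28],0],[[-2,-0.5,28],0]]'; python3 - <<'E'
from h import *
import cv2
p,d=r.get_image("scene");cv2.imwrite("pics/s4.png",cv2.resize(p[160:250,280:380,::-1],None,fx=6,fy=6,interpolation=cv2.INTER_CUBIC))
s=r.read_state();print(s["tool_pos"],s["ft_force"])
E
```

```text
t: 7.05
tool_pos: [0.5661, 0.0395, 0.2187]
eef_rot: [[-0.1, 0.995, 0.001], [0.995, 0.1, -0.0], [-0.0, 0.001, -1.0]]
ft_force: [0.0, 0.9, -1.8]
gripper_width: 0.0208
[0.56606382 0.03948074 0.21864531] [ 0.42741294  0.03194819 -1.67091265]
```

View pics/s4.png

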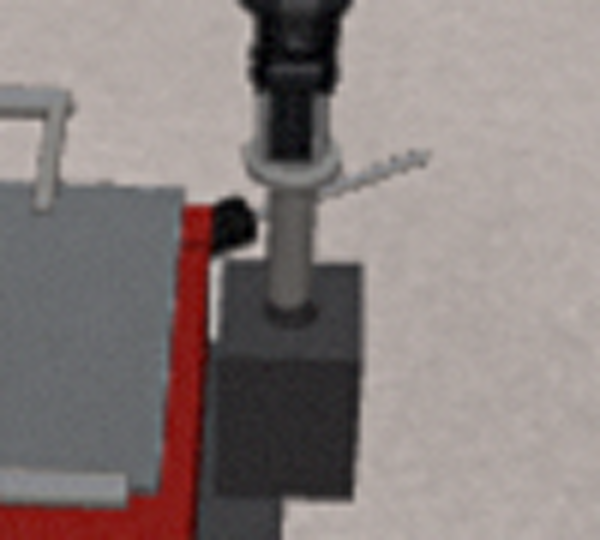

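```bash
python3 -m crank '[[[1,0,4],0],[[1,0,8],0],[[1,0,12],0],[[1,0,16],0],[[1,0,16],0],[[1,0,16],0]]'; python3 - <<'E'
from h import *
import cv2
p,d=r.get_image("scene");cv2.imwrite("pics/s5.png",cv2.resize(p[160:250,280:380,::-1],None,fx=6,fy=6,interpolation=cv2.INTER_CUBIC))
s=r.read_state();print(s["tool_pos"],s["ft_force"],s["wrist_torque"])
E
```

```text
t: 7.85
tool_pos: [0.5654, 0.0405, 0.2021]
eef_rot: [[-0.1, 0.995, -0.001], [0.995, 0.1, -0.0], [-0.0, -0.001, -1.0]]
ft_force: [-0.6, -1.0, -1.7]
gripper_width: 0.0209
[0.56545422 0.04047746 0.20219738] [-1.8373011  -0.13926693 -1.7578975 ] [-0.06309831  0.18101467 -0.01806471]
```

View pics/s5.png

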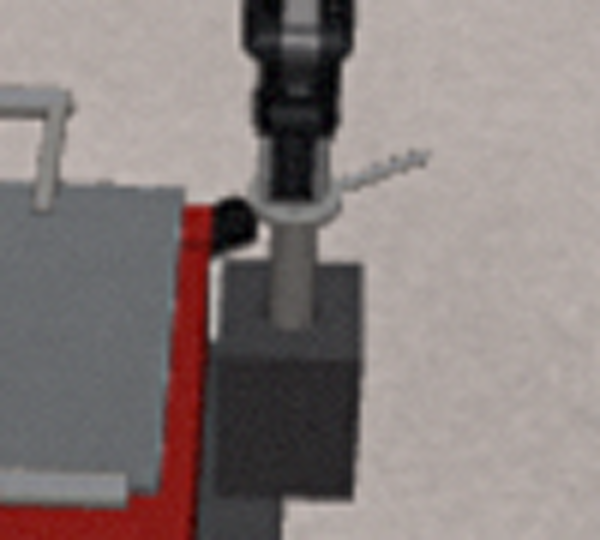

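```bash
python3 -m crank '[[[0,0,6],0],[[0,0,12],0],[[0,0,18],0],[[0,0,24],0],[[0,0,24],0]]'
```

```text
t: 8.52
tool_pos: [0.5654, 0.0405, 0.1775]
eef_rot: [[-0.1, 0.995, -0.001], [0.995, 0.1, -0.0], [0.0, -0.001, -1.0]]
ft_force: [-0.9, 0.4, -2.5]
gripper_width: 0.0207
```

```bash
python3 -m crank '[[[0,0,6],0],[[0,0,12],0],[[0,0,17],0],[[0,0,20],0],[[0,0,22],0],[[0,0,22],0]]'
```

```text
t: 9.28
tool_pos: [0.5654, 0.0405, 0.1559]
eef_rot: [[-0.1, 0.995, -0.001], [0.995, 0.1, -0.0], [-0.0, -0.001, -1.0]]
ft_force: [-1.4, -0.1, -2.5]
gripper_width: 0.0208
```

```bash
python3 -m crank '[[[0,0,1],0],[[0,0,2],0],[[0,0,2],0]]';python3 -m crank '[[[0,0,0.5],0],[[0,0,1],0],[[0,0,1],0]]'
```

```text
t: 9.65
tool_pos: [0.5654, 0.0405, 0.1543]
eef_rot: [[-0.1, 0.995, -0.0], [0.995, 0.1, -0.0], [-0.0, -0.001, -1.0]]
ft_force: [-4.2, -0.4, 0.6]
gripper_width: 0.0201
t: 10.02
tool_pos: [0.5655, 0.0405, 0.1539]
eef_rot: [[-0.1, 0.995, -0.0], [0.995, 0.1, -0.0], [-0.0, -0.0, -1.0]]
ft_force: [-5.0, -1.5, 3.7]
gripper_width: 0.0205
```

```bash
python3 -m crank '[[[0,0,0.7],0],[[0,0,1.4],0],[[0,0,1.4],0]]'; python3 - <<'E'
from h import *
import cv2
p,d=r.get_image("scene");cv2.imwrite("pics/s6.png",cv2.resize(p[160:250,280:380,::-1],None,fx=6,fy=6,interpolation=cv2.INTER_CUBIC))
E
```

```text
t: 10.4
tool_pos: [0.5654, 0.0405, 0.1538]
eef_rot: [[-0.1, 0.995, 0.001], [0.995, 0.1, -0.0], [-0.0, 0.0, -1.0]]
ft_force: [-7.8, -0.3, 11.1]
gripper_width: 0.0206
```

View pics/s6.png

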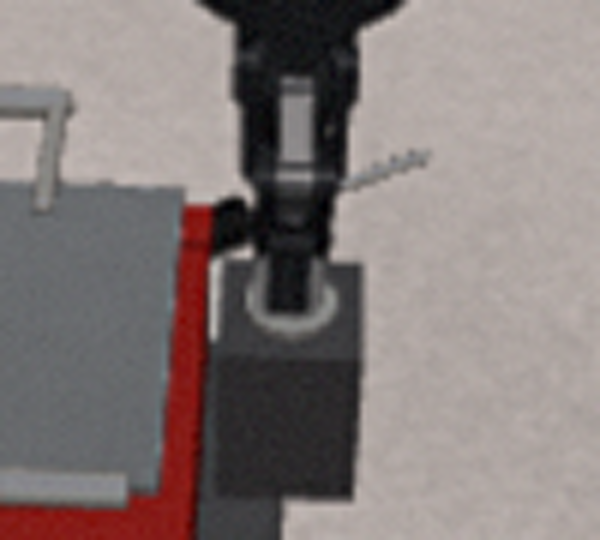

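```bash
python3 -m crank '[[[0,0,0],0],[[0,0,0],0],[[0,0,0],0],[[0,0,0],0],[[0,0,0],0]]' 45; python3 -m crank '[[[0,0,-10],0],[[0,0,-40],0],[[0,0,-90],0],[[0,0,-100],0],[[-60,0,-100],0],[[-120,0,-100],0],[[-120,0,-100],0],[[-120,0,-100],0]]'; python3 - <<'E'
from h import *
import cv2
p,d=r.get_image("scene");cv2.imwrite("pics/s7.png",cv2.resize(p[160:250,230:380,::-1],None,fx=5,fy=5,interpolation=cv2.INTER_CUBIC))
s=r.read_state();print(s["tool_pos"],s["eef_rot"],s["ft_force"])
E
```

```text
t: 11.08
tool_pos: [0.5659, 0.0405, 0.1518]
eef_rot: [[-0.1, 0.995, 0.0], [0.995, 0.1, -0.0], [-0.0, 0.0, -1.0]]
ft_force: [0.1, 0.2, -0.6]
gripper_width: 0.0448
t: 12.08
tool_pos: [0.5772, -0.0787, 0.2514]
eef_rot: [[-0.099, 0.995, -0.001], [0.995, 0.099, 0.001], [0.001, -0.001, -1.0]]
ft_force: [0.1, -0.2, 0.4]
gripper_width: 0.0451
[ 0.57726106 -0.07808465  0.25151457] [[-9.99302125e-02  9.94993947e-01 -9.98667201e-04]
 [ 9.94993901e-01  9.99311602e-02  9.48862435e-04]
 [ 1.04391035e-03 -8.98847750e-04 -9.99999051e-01]] [-0.61104411  0.25143563  0.45630121]
```

View pics/s7.png

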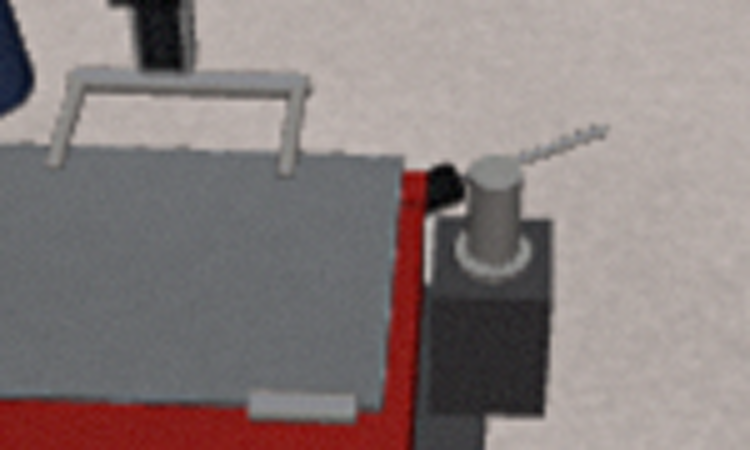

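```bash
python3 -m crank '[[[-10,-50,0],0],[[-21,-104,0],0],[[-21,-104,0],0],[[-21,-104,0],0],[[-21,-104,60],0],[[-21,-104,85],0],[[-21,-104,85],0],[[-21,-104,85],0]]' 38; python3 - <<'E'
from h import *
import cv2
p,d=r.get_image("scene");cv2.imwrite("pics/s8.png",cv2.resize(p[140:240,200:350,::-1],None,fx=5,fy=5,interpolation=cv2.INTER_CUBIC))
s=r.read_state();print(s["tool_pos"],s["ft_force"])
E
```

```text
t: 13.12
tool_pos: [0.4781, -0.1101, 0.1679]
eef_rot: [[-0.101, 0.995, 0.002], [0.995, 0.101, -0.001], [-0.001, 0.002, -1.0]]
ft_force: [0.8, 0.0, -0.1]
gripper_width: 0.038
[ 0.47811638 -0.11030729  0.16823841] [-0.07104901  0.55662172  0.05356557]
```

View pics/s8.png

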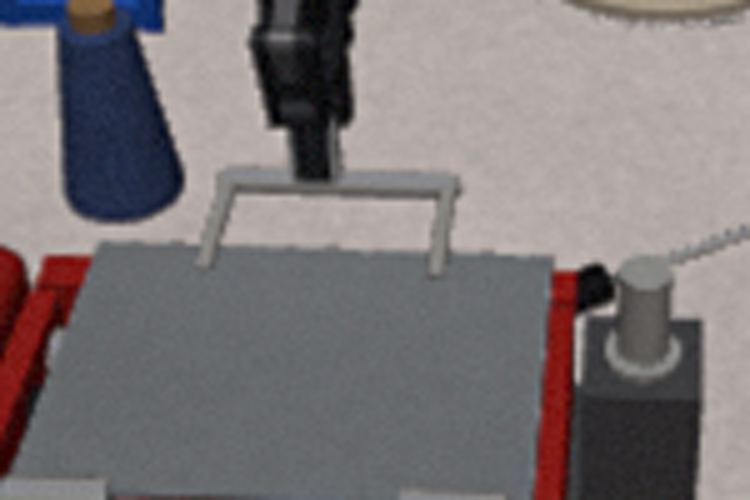

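```bash
python3 -m crank '[[[0,-3,3],0],[[0,-3,15],0],[[0,-3,30],0],[[0,-3,39],0],[[0,-3,39],0],[[0,-3,39],0]]' 38; python3 - <<'E'
from h import *
import cv2
p,d=r.get_image("scene");cv2.imwrite("pics/s9.png",cv2.resize(p[140:240,200:350,::-1],None,fx=5,fy=5,interpolation=cv2.INTER_CUBIC))
s=r.read_state();print(s["tool_pos"],s["ft_force"])
E
```

```text
t: 13.92
tool_pos: [0.4736, -0.1106, 0.1281]
eef_rot: [[-0.1, 0.995, 0.001], [0.995, 0.1, -0.0], [-0.0, 0.001, -1.0]]
ft_force: [-0.6, -0.3, 1.3]
gripper_width: 0.0379
[ 0.47370607 -0.11062918  0.12828918] [0.24580318 0.68983468 0.39792462]
```

View pics/s9.png

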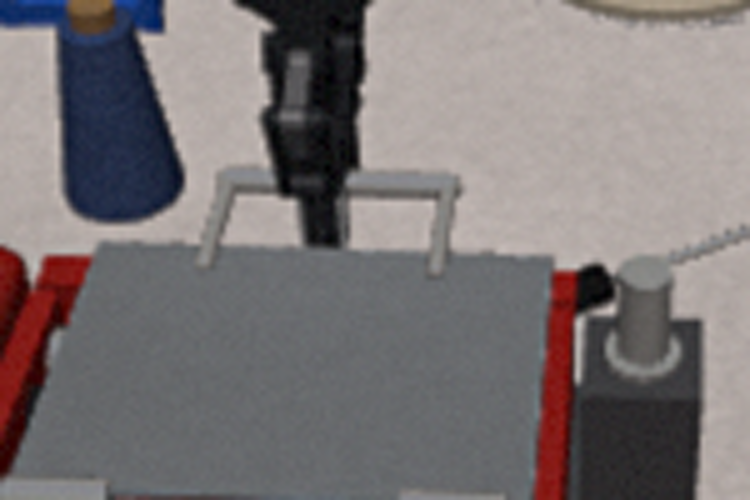

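Fingers straddle the bar near its middle. Close.

```bash
python3 -m crank '[[[0,0,0],0],[[0,0,0],0],[[0,0,0],0],[[0,0,0],0],[[0,0,0],0],[[0,0,0],0],[[0,0,0],0]]' 0; python3 - <<'E'
import numpy as np
from h import *
s=r.read_state();print(s["tool_pos"],s["ft_force"],s["wrist_torque"],s["gripper_width"])
# arc relative to shut, in tool axes (y = horizontal hinge-wards, z down), radius vector (195, +4)
for a in range(0,66,5):
    t=np.radians(a);X=-(.195*np.cos(t))-.004*np.sin(t)*-1;Z=.195*np.sin(t)+.004*np.cos(t)
    dx=X+.195;dz=Z-.004
    print(a,round(dx*1000,1),round(-dz*1000,1))
E
```

```text
t: 14.85
tool_pos: [0.4718, -0.1107, 0.1278]
eef_rot: [[-0.1, 0.995, -0.003], [0.995, 0.1, -0.001], [-0.0, -0.003, -1.0]]
ft_force: [-4.7, -2.8, 3.2]
gripper_width: 0.0098
[ 0.47179582 -0.11068637  0.12784141] [-4.65005606 -2.84247932  3.20835569] [-0.31269134  0.7400199  -0.10375608] 0.009752336250161515
0 0.0 -0.0
5 1.1 -17.0
10 3.7 -33.8
15 7.7 -50.3
20 13.1 -66.5
25 20.0 -82.0
30 28.1 -97.0
35 37.6 -111.1
40 48.2 -124.4
45 59.9 -136.7
50 72.7 -147.9
55 86.4 -158.0
60 101.0 -166.9
65 116.2 -174.4
```

```bash
python3 -m crank '[[[0,-1.5,0],0],[[0,-0.5,-17],0],[[0,2.2,-33.8],0],[[0,6.2,-50.3],0],[[0,11.6,-66.5],0],[[0,18.5,-82],0],[[0,26.6,-97],0],[[0,26.6,-97],0],[[0,26.6,-97],0]]'; python3 - <<'E'
from h import *
import cv2
p,d=r.get_image("scene");cv2.imwrite("pics/s10.png",cv2.resize(p[80:260,180:380,::-1],None,fx=3.3,fy=3.3,interpolation=cv2.INTER_CUBIC))
s=r.read_state();print(s["tool_pos"],s["ft_force"],s["wrist_torque"],s["gripper_width"])
E
```

```text
t: 15.98
tool_pos: [0.497, -0.1085, 0.2241]
eef_rot: [[-0.1, 0.995, -0.007], [0.995, 0.1, -0.002], [-0.001, -0.007, -1.0]]
ft_force: [-6.3, -4.1, -1.0]
gripper_width: 0.0098
[ 0.49699061 -0.10849455  0.22396828] [-6.61182617 -3.5413279   0.04909215] [-0.59497689  1.26126215 -0.15512691] 0.010089246201241872
```

View pics/s10.png

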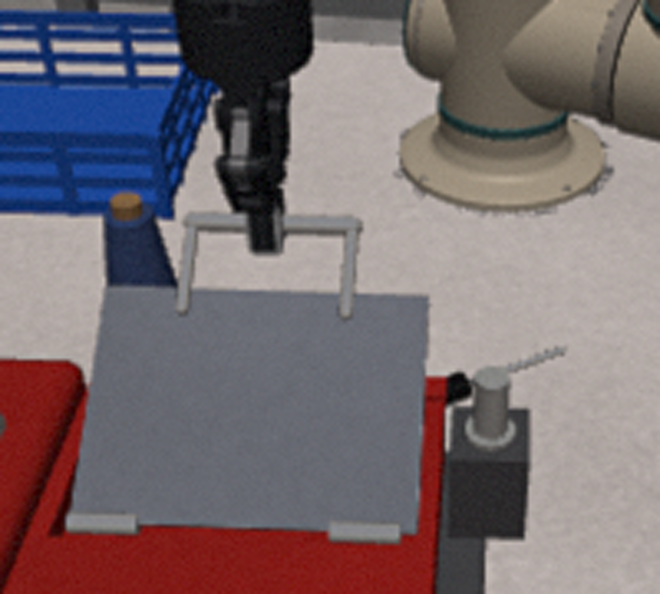

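```bash
python3 -m crank '[[[0,9.5,-14.1],0],[[0,20.1,-27.4],0],[[0,31.8,-39.7],0],[[0,44.6,-50.9],0],[[0,58.3,-61],0],[[0,72.9,-69.9],0],[[0,72.9,-69.9],0],[[0,72.9,-69.9],0],[[0,72.9,-69.9],0]]'; python3 - <<'E'
from h import *
import cv2
p,d=r.get_image("scene");cv2.imwrite("pics/s11.png",cv2.resize(p[60:260,180:380,::-1],None,fx=3,fy=3,interpolation=cv2.INTER_CUBIC))
s=r.read_state();print(s["tool_pos"],s["ft_force"],s["wrist_torque"],s["gripper_width"])
c=C["scene"];v,u=np.mgrid[:400,:640];P=np.stack([(u-c["cx"])/c["fx"]*d,(v-c["cy"])/c["fy"]*d,d],-1)@c["orientation"].T+c["eye"]
a=np.radians(5.7);ex=np.array([np.cos(a),np.sin(a)]);ey=np.array([-ex[1],ex[0]])
q=P[...,:2]-np.array([.5655,.0405]);X=q@ex;Y=q@ey;Z=P[...,2]
m=(d>0)&(Y>-.22)&(Y<-.06)&(Z>.15)&(Z<.24)&(X>-.05)&(X<.12)
k=np.polyfit(Z[m],X[m],1);res=X[m]-np.polyval(k,Z[m]);m2=abs(res)<.01
k=np.polyfit(Z[m][m2],X[m][m2],1)
print(m.sum(),m2.sum(),"angle",np.degrees(np.arctan2(1,k[0])),"X at z=.13",np.polyval(k,.13), res[m2].std())
E
```

```text
t: 17.15
tool_pos: [0.5687, -0.1022, 0.2984]
eef_rot: [[-0.099, 0.995, -0.004], [0.995, 0.099, -0.005], [-0.004, -0.005, -1.0]]
ft_force: [-13.3, -3.9, 17.1]
gripper_width: 0.0099
[ 0.56871978 -0.10216387  0.29843671] [-14.19492864  -4.87293475  16.98055009] [-0.5725754   2.31615317 -0.2127413 ] 0.00968555005560839
4828 4828 angle 121.28681042282832 X at z=.13 0.08803102255483042 0.0014258449664538086
```

View pics/s11.png

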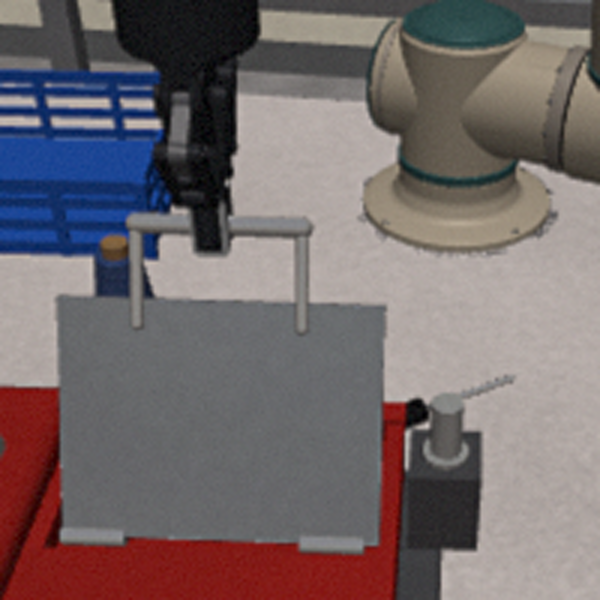

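```bash
python3 -m crank '[[[0,0,-2],0],[[0,-0.5,-4],0],[[0,-0.5,-5],0],[[0,-0.5,-5],0],[[0,-0.5,-5],0],[[0,-0.5,-5],0]]'; cat > meas.py <<'E'
from h import *
s=r.read_state();print(s["t"],s["tool_pos"],s["ft_force"],s["wrist_torque"],s["gripper_width"],np.abs(s["qvel"]).max())
a=np.radians(5.7);ex=np.array([np.cos(a),np.sin(a)]);ey=np.array([-ex[1],ex[0]])
for n in("scene","top"):
    p,d=r.get_image(n);c=C[n];v,u=np.mgrid[:400,:640];P=np.stack([(u-c["cx"])/c["fx"]*d,(v-c["cy"])/c["fy"]*d,d],-1)@c["orientation"].T+c["eye"]
    q=P[...,:2]-np.array([.5655,.0405]);X=q@ex;Y=q@ey;Z=P[...,2]
    m=(d>0)&(Y>-.22)&(Y<-.06)&(Z>.15)&(Z<.24)&(X>-.05)&(X<.12)
    if m.sum()<100: print(n,m.sum());continue
    k=np.polyfit(Z[m],X[m],1);res=X[m]-np.polyval(k,Z[m]);m2=abs(res)<.006
    k=np.polyfit(Z[m][m2],X[m][m2],1)
    print(n,m.sum(),m2.sum(),"open",180-np.degrees(np.arctan2(1,k[0])),"X at .127",np.polyval(k,.127))
E
python3 meas.py
```

```text
t: 17.95
tool_pos: [0.5706, -0.1021, 0.2997]
eef_rot: [[-0.099, 0.995, -0.003], [0.995, 0.099, -0.003], [-0.003, -0.003, -1.0]]
ft_force: [-4.4, -4.3, 1.3]
gripper_width: 0.0098
17.95 [ 0.5705654  -0.10205245  0.29970145] [-4.42589189 -4.2784139   1.34454859] [-0.61046531  0.93070276 -0.1872366 ] 0.009813832713125773 0.0019177753211111373
scene 4821 4821 open 59.37963072547372 X at .127 0.08988550567973311
top 177 177 open 59.3697091703536 X at .127 0.09004827015652832
```

```bash
python3 -m crank '[[[0,0,0],0],[[0,0,0],0],[[0,0,0],0],[[0,0,0],0],[[0,0,0],0],[[0,0,0],0],[[0,0,0],0],[[0,0,0],0]]'; python3 meas.py; python3 - <<'E'
from h import *
import cv2
a=np.radians(5.7);ex=np.array([np.cos(a),np.sin(a)]);ey=np.array([-ex[1],ex[0]])
for n in("scene","top"):
    f=np.load(f"pics/{n}0.npz");d=f["d"];c=C[n];v,u=np.mgrid[:400,:640];P=np.stack([(u-c["cx"])/c["fx"]*d,(v-c["cy"])/c["fy"]*d,d],-1)@c["orientation"].T+c["eye"]
    q=P[...,:2]-np.array([.5655,.0405]);X=q@ex;Y=q@ey;Z=P[...,2]
    m=(d>0)&(Y>-.22)&(Y<-.06)&(abs(Z-.13)<.02)&(X>-.05)&(X<.07)
    k=np.polyfit(X[m],Z[m],1);print(n,"shut",-np.degrees(np.arctan(k[0])),np.polyval(k,0))
p,d=r.get_image("scene");cv2.imwrite("pics/s12.png",p[:,:,::-1])
E
```

```text
t: 19.05
tool_pos: [0.5706, -0.102, 0.2997]
eef_rot: [[-0.099, 0.995, -0.003], [0.995, 0.099, -0.003], [-0.003, -0.003, -1.0]]
ft_force: [-4.8, -4.9, 1.1]
gripper_width: 0.0097
19.05 [ 0.57060631 -0.10202794  0.29971271] [-4.75896763 -4.87551641  1.05068275] [-0.6977456   0.89709172 -0.18936153] 0.009729787906060211 0.0012927330544284979
scene 4821 4821 open 59.438212275007544 X at .127 0.08982441780118079
top 177 177 open 59.26940190255554 X at .127 0.09019535521241638
scene shut -0.15859988902587274 0.12833681542136077
top shut -0.2041964086950405 0.12692999555151183
```

View pics/s12.png

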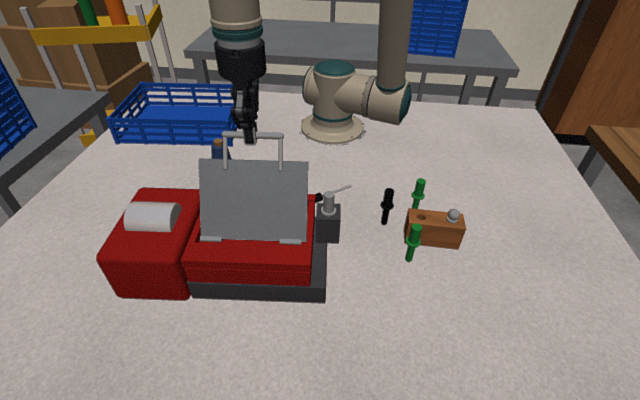

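The picture shows the lock pin seated in the sleeve at (328,205) and the guard held open by its handle at (250,135). The ball pin, cone and screwdriver are where they started, and the guard is steady at about 59.5°.

```bash
python3 -c "
from plant import r
print(r.hand_in())"
```

```text
the job is handed in; nothing more can be done
None
```

The job is handed in at about 19 s. The lock pin went into the sleeve first and was let go, and only then was the guard lifted by its handle. The gripper is still holding the guard open.

- **Lock pin:** it met the rim at the expected height. A picture taken after release shows its collar flat on the boss.
- **Guard angle:** depth fits to the guard sheet give 59.4° (scene camera) and 59.3° (top camera). The same fits read about -0.2° on the shut guard, so the opening is about 59.5°.
- **Holding still:** over the last second the tool did not move by more than 0.1 mm, and the wrist force was about 7 N.
- **One disagreement:** the tool's sideways travel also gives about 59.4°, but its rise alone would suggest about 63°. I put this down to the bar slipping a few millimetres in the pads, when the wrist force briefly reached about 22 N. Both values are within the 5° tolerance.
- **Bystanders:** by eye in the last picture, the ball-headed pin, thread cone and screwdriver have not moved. I did not measure them.

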